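# Close up the bench tool chest

### The arm

A 6-joint arm with a two-finger parallel gripper is mounted at the origin on the work surface. World frame = base frame: x ahead of the robot, y to its left, z up, the work surface at z = 0. Lengths are in m, angles in rad, forces in N, time in s.
With the tool pointing down it reaches from about 0.4 to 0.825 m from the base axis. Payload 7 kg.
Tool frame: the origin (TCP) lies at the very end of the fingers, on their centre line; the grasp point (between the pads) lies 19 mm behind it (env.grasp_offset is the distance from the TCP to the grasp point, in m); z points along the fingers, y is the direction in which the jaws open and shut (so a half turn about z gives the same grasp; the last joint's range is limited). The gripper opens to 88 mm and grips with 3 to 60 N. Pads are 19 mm wide; open, the fingers measure 130 mm over their backs; the gripper's body (78 mm by 193 mm) begins 47 mm behind the grasp point.
Start: joints at [1.52, 0.359, 0.012, 0, -1.224, -0.288], TCP at [0.224, 0.637, 0.227] pointing down, gripper open.
Joint ranges: [-3.07, 3.07], [-1.43, 2.12], [-1.02, 1.25], [-3.03, 1.67], [-3.05, -0], [-3.03, 3.03]. Speed limits (rad/s): [2.39, 2.39, 3.01, 3.14, 3.14, 3.14].

### API

Orientations are given as a unit quaternion [w, x, y, z].
In Python, from plant import env, optics gives the robot as it stands. The module is installed in compiled form; this text tells all that it offers.
- The arm moves only by the shell command python3 -m jog 'ROWS' [OPENING] [FORCE]. ROWS is JSON, a list of rows, each a list of 6 numbers: the shift along the tool's x, y, z in mm, then the turn, a rotation vector about the tool's x, y, z in rad. In form: [[tx, ty, tz, rx, ry, rz], ...]. A call has 1 to 10 rows; each row shifts and turns the commanded pose from where the row before left it, along the tool's axes as they then stand; what a row does not reach is not made up. A row lasts 1/10 s, in which the tool goes at most 50 mm and 8.59 degrees, less where a joint would pass 70% of its speed; a pose out of reach is approached as far as the arm can. A call with a gripper value outside its range is refused whole. OPENING is the opening, from 0 (shut) to 1 (fully open), set as the call begins (- or left out, the last holds). The fingers move at their own pace and stop on an object; FORCE is the grip in N (left out, the last holds). Time passes only in rows, so rows that do not move let the fingers close. It gives the time, the measured TCP pose, the force and the opening at its end, in the units of the state.
- env.read_state(): the state, without advancing time (a new reading comes with each control period).
- optics.snapshot(name): name is "side" or "top" or "wrist"; returns a dict with "frame" (480x640x3 uint8, red, green, blue), "range_z" (480x640 float32, m along the optical axis (not along the pixel's ray), 0 where there is no reading), "camera_matrix" (3x3 intrinsics, pixels), "cam_to_world" (4x4, takes a point from camera to world coordinates). Camera axes: x right, y up, looking along -z (the intrinsics and any distortion apply to the point x, -y, -z); pixel columns grow to the right and rows downward; lengths in m; the calibration is good to about 2 mm. The wrist camera is an equidistant fisheye: a pixel r from the principal point sees the ray r / f radians off the axis. A picture is of the moment at which its call begins.
- env.job_done(): hands the job in, once; it reports no verdict.
The state is a dict: "time_s": time; "joint_positions": joint angles; "qvel": joint speeds; "effort": joint torques, N m; "ee_pos": TCP position; "tcp_rot": TCP orientation; "force": force on the tool from outside, world axes, zero at the start; "moment": the same for the moment, N m; "opening": opening from 0.0 (shut) to 1.0 (fully open).
Only numpy, scipy, OpenCV 4.12 (cv2) and the standard library are available. Lean on these libraries where they do the work, as an engineer would, in place of code of your own. Each camera call takes 0.05 s, during which the arm holds its last target. There are 200 camera calls.

### The job

Close up the wooden tool chest for the night using only your fingertips: push both open drawers fully home, and only then, because the pins under the lid lock the drawers, swing the lid down until it is fully shut, without slamming it. Push from the outside, on the drawer fronts and the outer side of the lid: grip and lift nothing, keep your fingers out of the drawers and off the lid's lined underside, do not lean on the chest with anything but the fingers, and leave everything else on the bench where it is.

Things in the scene. Friction and masses are not known exactly. Their poses are not given: they have to be found in the camera images.
- chest: light wooden tool chest, fixed, 400 mm wide (its y), 170 mm deep (its x), 90 mm high, with an open well under the lid (floor 68 mm, rim 90 mm high) and two drawers side by side below it. Origin: middle of its underside, on the bench. Its -x side, with the drawers, faces the robot within 0.25 rad. Above the drawers the body's front is 85 mm ahead of the middle.
- left_drawer (a joint): left drawer, on the chest's +y side, centred 98.5 mm from its middle. Value = how far it stands open in m, sliding out along the chest's -x; 0 = fully home, where it meets a firm stop. It starts 0.03 to 0.065 m open and never opens by itself. Sliding takes about 2 N; about 0.5 kg.
- right_drawer (a joint): right drawer, on the chest's -y side, centred 98.5 mm from its middle. Value = how far it stands open in m, sliding out along the chest's -x; 0 = fully home, where it meets a firm stop. It starts 0.03 to 0.065 m open and never opens by itself. Sliding takes about 2 N; about 0.5 kg.
- left_front (a point): middle of the flat outer face of the left drawer's front, which looks along the chest's -x: 190 mm wide (along y), 54 mm high (8 to 62 mm above the bench; this point is at 35 mm). It has a flush brass pull; nothing sticks out. When home, this face is 97 mm ahead of the chest's middle, 12 mm proud of the body above it.
- right_front (a point): middle of the flat outer face of the right drawer's front, which looks along the chest's -x: 190 mm wide (along y), 54 mm high (8 to 62 mm above the bench; this point is at 35 mm). It has a flush brass pull; nothing sticks out. When home, this face is 97 mm ahead of the chest's middle, 12 mm proud of the body above it.
- left_box: wooden box of the left drawer, fixed behind its front and sliding with it: a 3 mm board over the inner side of the front (to 3 mm from its edges), then an open tray 145 mm deep, 172 mm wide, with small things in it. Origin: middle of the front's lower edge, 12 mm behind its outer face; axes as the chest. Fingers must not touch it.
- right_box: wooden box of the right drawer, fixed behind its front and sliding with it: a 3 mm board over the inner side of the front (to 3 mm from its edges), then an open tray 145 mm deep, 172 mm wide, with small things in it. Origin: middle of the front's lower edge, 12 mm behind its outer face; axes as the chest. Fingers must not touch it.
- lid (a joint): lid: flat panel 404 mm wide, 174 mm from hinge to free edge, 13 mm thick. Value: opening angle in rad; 0 = shut, flat on the rim, upper face then 103 mm high; pi/2 = upright. Starts at 1.0 to 1.35, leaning towards the robot, its outside facing up and away from the robot. A stiff hinge holds it at any angle: it must be pushed all the way (up to 5 N, square to it, 150 mm from the hinge).
- lid_hinge (a point): middle of the lid's hinge line, which runs along the chest's y at its top back edge: 85 mm behind the chest's middle, 90 mm above the bench. The lid opens upward and backward about it.
- lid_edge (a point): middle of the lid's free edge, on its outer (upper) face: 174 mm from the hinge line along the lid, 13 mm above the plane of its underside. Its x axis points from the free edge to the hinge, its z axis out of the outer face.
- lid_lining: 3 mm cork lining on the underside of the lid, to 4 mm from its edges, turning with it (the lid's two steel lock pins, 41 mm long, stand out of it near the free edge); origin at the middle of the hinge line. Fingers must not touch it.
- tape_roll: bystander: roll of paper tape lying flat, 96 mm across, 24 mm high; origin at the middle of its underside.
- tape_measure: bystander: grey tape measure lying flat, 80 x 70 mm, 36 mm high, in front of the chest between the drawers; origin under its middle.
- glue_bottle: bystander: white bottle, 56 mm across, 165 mm high, beside the chest; origin at the middle of its underside.
- mug: bystander: white mug, 82 mm across, 92 mm high, beside the chest; origin at the middle of its underside.
- jar: bystander: glass jar with a steel lid, 68 mm across, 85 mm high, beside the chest; origin at the middle of its underside.
- screwdriver: bystander: screwdriver lying beside the chest's left (+y) end, 200 mm long along its x, about 26 mm high; origin under its middle.
- paint_tin: bystander: small metal tin, 68 mm across, 60 mm high, near a front corner of the chest; origin at the middle of its underside.

How it is judged:
On the way, in this order (a step that is already met when the one before it is completed fails the run):
1. both drawers are fully home while the lid is still up (value of joint each of left_drawer, right_drawer below 0.003 m and value of joint lid above 0.6 rad), for 0.1 s.
2. the lid is fully shut over the closed drawers (value of joint each of left_drawer, right_drawer below 0.003 m and value of joint lid below 0.03 rad), for 0.2 s.
At the end, for the whole second after the job is handed in: Both drawers within 3 mm of fully home and the lid within 0.03 rad of flat (about 5 mm at its free edge), at rest, and every bystander within 30 mm of where it stood (all of step 2 and velocity of joint lid between -0.05 and 0.05 rad/s and distance of each of tape_roll, tape_measure, glue_bottle, mug, jar, screwdriver, paint_tin from where it was at the start of the episode below 0.03 m); the robot touches nothing.
It fails at once if the lid is lowered past 0.6 rad while a drawer is still open by more than 6 mm (value of joint lid below 0.6 rad and value of joint any of left_drawer, right_drawer above 0.006 m).
It fails at once if the lid is slammed: faster than 2 rad/s in the last 0.2 rad (value of joint lid below 0.2 rad and velocity of joint lid below -2 rad/s).
It fails at once if a drawer or the lid is gripped or reached into: the fingers press on the box behind a drawer's front or on the lid's lined underside (contact force between the fingers and left_box above 0.8 N or contact force between the fingers and right_box above 0.8 N or contact force between the fingers and lid_lining above 0.8 N).
It fails at once if the arm or the gripper's body, not the fingers, pushes on the chest, a drawer or the lid with over 5 N (contact force between the arm and chest above 5 N).
It fails at once if a bystander is moved, lifted or knocked over (more than 30 mm) (distance of any of tape_roll, tape_measure, glue_bottle, mug, jar, screwdriver, paint_tin from where it was at the start of the episode above 0.03 m).
It also fails if it takes over 61 s, if anything falls off the work surface, if the arm or the gripper's body presses on something with over 40 N, if the wrist force passes 120 N, or if a joint passes its speed limit or range.

## Working session

There is one attempt and no reset: what is moved stays moved. The work goes in short steps, Python scripts to look and compute and a shell command to move; the robot and the scene stay as the last step left them, time stands still between calls to the robot, and variables do not carry over. Pictures are saved under pics/ and viewed, about 8 in all and at most 12, crops included, and the job is handed in when it is done.

```bash
mkdir -p pics
cat > h.py <<'E'
import numpy as np, cv2
from plant import env, optics
def snap(name,fn):
    s=optics.snapshot(name); cv2.imwrite(f'pics/{fn}.png',s['frame'][:,:,::-1]); np.savez(f'pics/{fn}.npz',**s); return s
def load(fn): return np.load(f'pics/{fn}.npz')
def cloud(s):
    z=s['range_z'].astype(float); K=s['camera_matrix']; v,u=np.mgrid[:z.shape[0],:z.shape[1]]
    P=np.stack([(u-K[0,2])/K[0,0]*z,-(v-K[1,2])/K[1,1]*z,-z,np.ones_like(z)],-1)
    W=(P@s['cam_to_world'].T)[...,:3]; W[z==0]=np.nan; return W
E
python3 - <<'E'
from h import *
for n in('top','side'):
    s=snap(n,n+'0'); print(s['camera_matrix'].tolist(),s['cam_to_world'].round(3).tolist())
a=np.hstack([cv2.resize(cv2.imread(f'pics/{n}0.png'),(400,300)) for n in('top','side')])
st=env.read_state(); print({k:np.round(v,3).tolist() for k,v in st.items()})
E
```

```text
[[510.19360162476994, 0.0, 320.80709205548254], [0.0, 510.19360162476994, 235.79095962902], [0.0, 0.0, 1.0]] [[0.03, 0.978, -0.206, 0.352], [-1.0, 0.028, -0.009, 0.042], [-0.003, 0.207, 0.978, 1.182], [0.0, 0.0, 0.0, 1.0]]
[[502.7049332341676, 0.0, 319.4161185299163], [0.0, 502.7049332341676, 236.2922797901217], [0.0, 0.0, 1.0]] [[-0.977, 0.148, -0.156, 0.408], [-0.215, -0.612, 0.761, 0.777], [0.017, 0.777, 0.629, 0.724], [0.0, 0.0, 0.0, 1.0]]
{'time_s': 0.1, 'joint_positions': [1.52, 0.359, 0.011, -0.0, -1.224, -0.288], 'qvel': [-0.001, 0.0, 0.001, 0.001, 0.0, -0.002], 'effort': [-0.003, -58.416, 29.375, 7.016, 0.01, -0.0], 'ee_pos': [0.224, 0.636, 0.226], 'tcp_rot': [0.001, 0.986, -0.169, -0.0], 'force': [-0.249, -0.333, -0.266], 'moment': [-0.011, -0.01, -0.024], 'opening': 1.002}
```

View pics/top0.png

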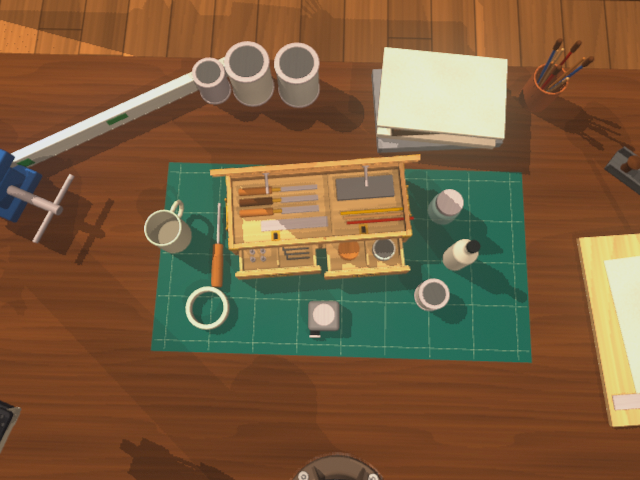

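View pics/side0.png

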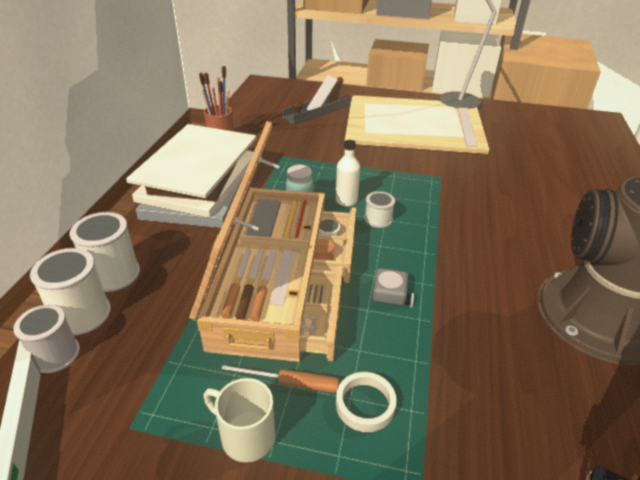

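The top view shows the chest (cols 228-411, rows 165-275). The drawer fronts' top edges are at about (237-320, 273) and (327-409, 271), and the lid edge is at (212-420, 165). The tape measure is at (323,317) and the tin at (432,294). Next I convert these to world positions.

```bash
cat > m.py <<'E'
from h import *
s=load('top0'); W=cloud(s)
x,y,z=W[...,0],W[...,1],W[...,2]
R=lambda u0,u1,v0,v1:(slice(v0,v1),slice(u0,u1))
# chest ends via rim: points near z=.09
def band(r,z0,z1):
    p=W[r].reshape(-1,3); return p[(p[:,2]>z0)&(p[:,2]<z1)]
for nm,r in (('rimfront',R(222,418,225,250)),('frontL',R(233,322,262,282)),('frontR',R(324,413,262,282))):
    zz=(.082,.098) if nm=='rimfront' else (.054,.070)
    p=band(r,*zz); print(nm,len(p),p.min(0).round(3),p.max(0).round(3))
    # front edge: min x per y bin
    e=[]
    for b in np.arange(p[:,1].min()+.006,p[:,1].max()-.006,.006):
        q=p[(abs(p[:,1]-b)<.003)]
        if len(q)>1: e.append((b,q[:,0].min()))
    e=np.array(e); k=np.polyfit(e[:,0],e[:,1],1)
    print('  frontline x=%.4f+%.4f*y res %.4f'%(k[1],k[0],np.std(e[:,1]-np.polyval(k,e[:,0]))))
p=band(R(205,425,155,180),.18,.3); print('lid edge',len(p),p.min(0).round(3),p.max(0).round(3), np.median(p,0).round(3))
k=np.polyfit(p[:,1],p[:,0],1);print(k)
for nm,r,h in(('measure',R(300,345,298,342),.02),('tin',R(410,455,275,315),.02),('glue',R(440,485,235,275),.03),('jar',R(425,468,185,228),.03),('mug',R(140,195,198,256),.03),('tape',R(180,235,282,332),.012),('screw',R(205,228,200,292),.006)):
    p=band(r,h,.3); print(nm,len(p),np.percentile(p,2,0).round(3),np.percentile(p,98,0).round(3))
# side: lid plane
s=load('side0'); W=cloud(s)
p=W[150:300,205:262].reshape(-1,3); 
print(W[230,225],W[180,250],W[280,210],W[200,235])
E
python3 m.py
```

```text
rimfront 1072 [ 0.548 -0.145  0.082] [0.613 0.257 0.095]
  frontline x=0.5756+-0.1066*y res 0.0006
frontL 471 [0.492 0.052 0.054] [0.529 0.24  0.067]
  frontline x=0.5168+-0.1046*y res 0.0005
frontR 475 [ 0.497 -0.145  0.054] [0.53  0.043 0.068]
  frontline x=0.5018+-0.1067*y res 0.0004
lid edge 1538 [ 0.659 -0.133  0.183] [0.728 0.267 0.26 ] [0.685 0.064 0.254]
[-0.10361492  0.69219198]
measure 914 [0.382 0.009 0.027] [0.444 0.076 0.039]
tin 785 [ 0.437 -0.229  0.029] [ 0.498 -0.168  0.062]
glue 771 [ 0.528 -0.276  0.035] [ 0.578 -0.231  0.166]
jar 824 [ 0.638 -0.258  0.034] [ 0.696 -0.2    0.088]
mug 952 [0.551 0.361 0.031] [0.656 0.439 0.094]
tape 652 [0.38  0.262 0.014] [0.48  0.352 0.028]
screw 723 [0.463 0.262 0.01 ] [0.661 0.308 0.084]
[0.66712602 0.22468588 0.25228919] [0.67712269 0.07783007 0.2484718 ] [0.68357518 0.26538457 0.18240641] [0.67802252 0.14980764 0.25478455]
```

The chest yaw is about 0.105 rad and the drawers are about 47 mm (left) and 61 mm (right) open. The lid is at about 1.25 rad. The plan is to shut the fingers, align the tool with the chest, and go in front of the left drawer.

```bash
cat > to.py <<'E'
import sys; from h import *
from scipy.spatial.transform import Rotation as R
s=env.read_state(); q=s['tcp_rot']; r=R.from_quat([q[1],q[2],q[3],q[0]])
d=np.array(list(map(float,sys.argv[1:4])))-s['ee_pos']
print('t',round(float(s['time_s']),2),'pos',np.round(s['ee_pos'],4),'shift mm',(r.inv().apply(d)*1000).round(1),'F',np.round(s['force'],1)); print('axes x,y,z (cols)\n',r.as_matrix().round(3))
E
python3 -m jog '[[0,0,0,0,0,-0.111],[0,0,0,0,0,-0.111],[0,0,0,0,0,-0.111],[0,0,0,0,0,-0.112],[13,37,2,0,0,0],[13,37,2,0,0,0],[13,37,2,0,0,0],[13,37,2,0,0,0],[13,37,2,0,0,0],[13,37,2,0,0,0]]' 0 20
python3 -m jog '[[13,37,2,0,0,0],[13,37,2,0,0,0],[13,37,2,0,0,0],[13,37,2,0,0,0],[13,37,2,0,0,0],[13,37,2,0,0,0],[0,0,0,0,0,0]]'
python3 to.py 0.462 0.143 0.04
```

```text
time_s: 1.1
ee_pos: [0.3257, 0.4224, 0.2142]
tcp_rot: [0.0, 0.999, 0.053, -0.0]
force: [1.3, 0.6, -0.2]
opening: 0.152
time_s: 1.8
ee_pos: [0.427, 0.2081, 0.202]
tcp_rot: [0.001, 0.999, 0.051, -0.001]
force: [0.3, 0.4, 0.2]
opening: 0.005
t 1.8 pos [0.427  0.2081 0.202 ] shift mm [ 28.4  68.1 162.1] F [0.3 0.4 0.2]
axes x,y,z (cols)
 [[ 0.995  0.102 -0.001]
 [ 0.102 -0.995 -0.001]
 [-0.001  0.001 -1.   ]]
```

```bash
python3 -m jog '[[14,34,20,0,0,0],[14,34,20,0,0,0],[0,0,30,0,0,0],[0,0,30,0,0,0],[0,0,30,0,0,0],[0,0,20,0,0,0],[0,0,12,0,0,0],[0,0,0,0,0,0]]'
python3 -m jog '[[10,0,0,0,0,0],[10,0,0,0,0,0],[8,0,0,0,0,0],[6,0,0,0,0,0],[6,0,0,0,0,0],[6,0,0,0,0,0],[6,0,0,0,0,0]]'
python3 - <<'E'
from h import *
s=snap('top','t1'); print(env.read_state()['force'])
cv2.imwrite('pics/t1c.png',cv2.resize(s['frame'][140:350,150:470,::-1],None,fx=2.4,fy=2.4))
E
```

```text
time_s: 2.6
ee_pos: [0.4603, 0.1464, 0.0388]
tcp_rot: [0.001, 0.999, 0.053, -0.002]
force: [-0.8, 0.3, 0.3]
opening: 0.005
time_s: 3.3
ee_pos: [0.5136, 0.1524, 0.0406]
tcp_rot: [0.0, 0.999, 0.053, -0.0]
force: [-2.3, 0.4, 0.9]
opening: 0.003
[ 0.82975222 -0.29565384  0.36302819]
```

View pics/t1c.png

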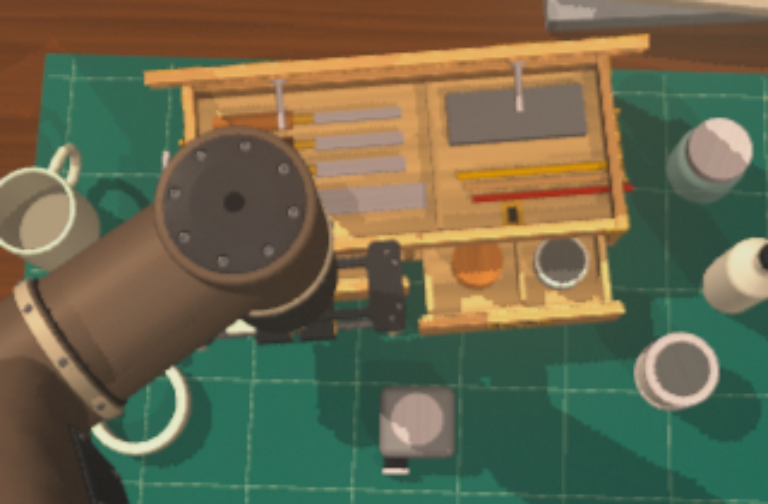

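The arm is in contact and the left drawer is sliding at about 2 N. About 24 mm remain.

```bash
python3 -m jog '[[5,0,0,0,0,0],[5,0,0,0,0,0],[4,0,0,0,0,0],[4,0,0,0,0,0],[3,0,0,0,0,0],[2,0,0,0,0,0],[1,0,0,0,0,0]]'
python3 -m jog '[[1,0,0,0,0,0],[1,0,0,0,0,0],[1,0,0,0,0,0]]'
python3 to.py 0.5377 0.155 0.04
```

```text
time_s: 4.05
ee_pos: [0.5358, 0.1547, 0.0403]
tcp_rot: [0.0, 0.999, 0.053, -0.001]
force: [-11.2, 2.0, 8.4]
opening: 0.002
time_s: 4.35
ee_pos: [0.5359, 0.1544, 0.0401]
tcp_rot: [0.001, 0.999, 0.053, -0.004]
force: [-23.0, 5.0, 15.8]
opening: 0.005
t 4.35 pos [0.5359 0.1544 0.0401] shift mm [ 1.9 -0.4  0.1] F [-23.    5.   15.8]
axes x,y,z (cols)
 [[ 0.994  0.105 -0.007]
 [ 0.105 -0.994 -0.002]
 [-0.007  0.001 -1.   ]]
```

The left drawer is at its firm stop (23 N, no motion). Next: back off, lift, shift over to the right drawer and lower.

```bash
python3 -m jog '[[-10,0,0,0,0,0],[-25,0,0,0,0,0],[-25,0,0,0,0,0],[-25,0,-20,0,0,0],[-3,10,-40,0,0,0],[0,30,0,0,0,0],[0,35,0,0,0,0],[0,35,0,0,0,0],[0,35,0,0,0,0],[0,35,0,0,0,0]]'
python3 -m jog '[[0,20,20,0,0,0],[0,0,30,0,0,0],[0,0,10,0,0,0],[0,0,0,0,0,0],[10,0,0,0,0,0],[8,0,0,0,0,0],[6,0,0,0,0,0],[6,0,0,0,0,0],[6,0,0,0,0,0],[6,0,0,0,0,0]]'
python3 to.py 0.556 -0.03 0.04
```

```text
time_s: 5.35
ee_pos: [0.4725, -0.0341, 0.1011]
tcp_rot: [-0.0, 0.999, 0.053, 0.001]
force: [1.0, 0.5, -0.2]
opening: 0.006
time_s: 6.35
ee_pos: [0.516, -0.0483, 0.0407]
tcp_rot: [-0.0, 0.999, 0.053, -0.0]
force: [-2.2, 0.7, 1.0]
opening: 0.003
t 6.35 pos [ 0.516  -0.0483  0.0407] shift mm [ 41.8 -13.9   0.7] F [-2.2  0.7  1. ]
axes x,y,z (cols)
 [[ 0.994  0.106 -0.   ]
 [ 0.106 -0.994  0.   ]
 [-0.    -0.    -1.   ]]
```

```bash
python3 -m jog '[[6,0,0,0,0,0],[6,0,0,0,0,0],[6,0,0,0,0,0],[6,0,0,0,0,0],[5,0,0,0,0,0],[4,0,0,0,0,0],[3,0,0,0,0,0],[3,0,0,0,0,0],[2,0,0,0,0,0],[1,0,0,0,0,0]]'
python3 -m jog '[[1,0,0,0,0,0],[1,0,0,0,0,0]]'
python3 -m jog '[[-10,0,0,0,0,0],[-25,0,0,0,0,0],[-25,0,0,0,0,0],[-25,0,-30,0,0,0],[-25,0,-40,0,0,0],[-10,0,-40,0,0,0],[0,0,-40,0,0,0]]'
python3 - <<'E'
from h import *
s=snap('top','t2')
cv2.imwrite('pics/t2c.png',cv2.resize(s['frame'][140:350,150:470,::-1],None,fx=2.4,fy=2.4))
E
```

```text
time_s: 7.35
ee_pos: [0.5571, -0.044, 0.0404]
tcp_rot: [0.0, 0.999, 0.053, -0.0]
force: [-5.0, 0.5, 3.2]
opening: 0.003
time_s: 7.55
ee_pos: [0.5571, -0.0441, 0.0403]
tcp_rot: [0.0, 0.999, 0.053, -0.002]
force: [-11.3, 0.3, 7.0]
opening: 0.005
time_s: 8.25
ee_pos: [0.4385, -0.0567, 0.1925]
tcp_rot: [-0.0, 0.999, 0.053, 0.001]
force: [1.9, 0.8, -0.6]
opening: 0.007
```

View pics/t2c.png

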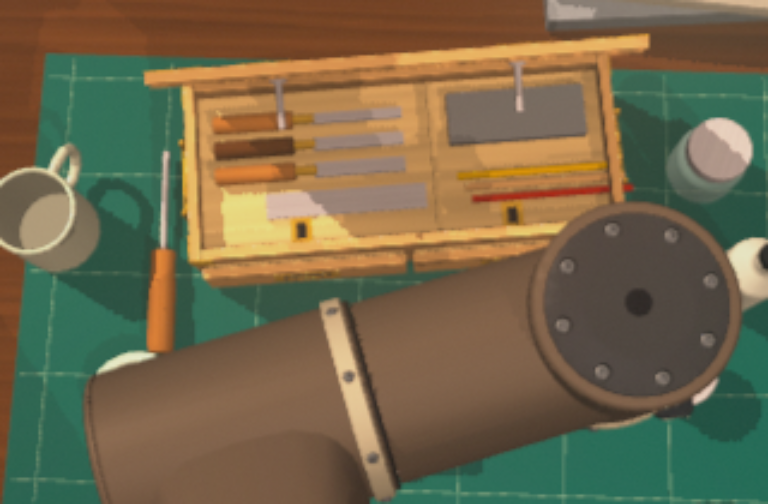

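Both drawers are flush and parallel in the view (front strips at crop rows 250-280), and contact stopped both at the same depth. Next I go up and over the lid edge to its outer side.

```bash
python3 -m jog '[[0,-32,-38,0,0,0],[0,-32,-38,0,0,0],[0,-32,-38,0,0,0],[30,0,0,0,0,0],[35,0,0,0,0,0],[35,0,0,0,0,0],[35,0,0,0,0,0],[35,0,0,0,0,0],[35,0,0,0,0,0],[0,0,0,0,0,0]]'
python3 to.py 0.745 0.0724 0.30
python3 -m jog '[[30,0,0,0,0,0],[30,0,0,0,0,0],[30,0,0,0,0,0],[20,0,0,0,0,0],[0,0,0,0,0,0]]'
python3 to.py 0.745 0.0724 0.235
```

```text
time_s: 9.3
ee_pos: [0.6369, 0.0611, 0.3021]
tcp_rot: [0.0, 0.999, 0.053, -0.001]
force: [-0.5, 0.2, 0.7]
opening: 0.008
t 9.3 pos [0.6369 0.0611 0.3021] shift mm [108.7   0.2   2. ] F [-0.5  0.2  0.7]
axes x,y,z (cols)
 [[ 0.994  0.105 -0.001]
 [ 0.105 -0.994 -0.001]
 [-0.001  0.001 -1.   ]]
time_s: 9.8
ee_pos: [0.7447, 0.0726, 0.3025]
tcp_rot: [0.0, 0.999, 0.053, -0.0]
force: [0.5, 0.6, -0.7]
opening: 0.01
t 9.8 pos [0.7447 0.0726 0.3025] shift mm [ 0.3  0.2 67.5] F [ 0.5  0.6 -0.7]
axes x,y,z (cols)
 [[ 0.994  0.106 -0.001]
 [ 0.106 -0.994 -0.   ]
 [-0.001  0.    -1.   ]]
```

```bash
python3 -m jog '[[0,0,20,0,0,0],[0,0,25,0,0,0],[0,0,23,0,0,0],[0,0,0,0,0,0]]'
python3 - <<'E'
from h import *
s=snap('side','s1'); cv2.imwrite('pics/s1c.png',cv2.resize(s['frame'][80:380,120:440,::-1],None,fx=2,fy=2))
E
```

```text
time_s: 10.2
ee_pos: [0.7408, 0.0723, 0.233]
tcp_rot: [0.0, 0.999, 0.053, -0.003]
force: [-1.5, -0.1, -0.6]
opening: 0.005
```

View pics/s1c.png

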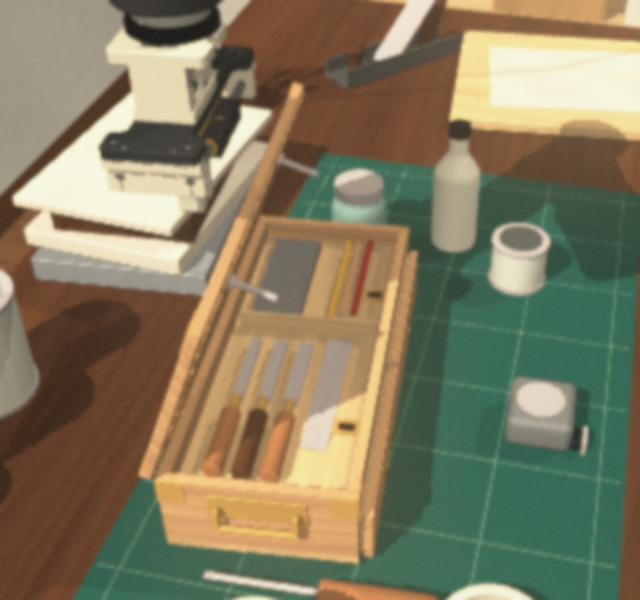

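The view shows the fingers hanging behind the lid on its outer side, with the gripper body above the edge and both drawers shut. Now I work out the arc for the fingertip's front corner at r = 145 mm.

```bash
cat > arc.py <<'E'
import sys; from h import *
r=float(sys.argv[1])
s=env.read_state(); p=s['ee_pos']; xp=p[0]*.9944+p[1]*.1053
print('t',s['time_s'],'x\'',round(float(xp),4),'z',round(float(p[2]),4),'F',np.round(s['force'],1))
th=np.array(eval(sys.argv[2]))
X=.7503-r*np.cos(th)+.013*np.sin(th); Z=.09+r*np.sin(th)+.013*np.cos(th)
a=np.c_[np.r_[xp,X],np.r_[p[2],Z]]; d=np.diff(a,axis=0)*1000
for t,q in zip(th,d): print(round(float(t),2),'tx %.1f tz %.1f'%(q[0],-q[1]))
E
python3 arc.py .145 'np.arange(1.25,-0.01,-0.05)'
```

```text
t 10.25 x' 0.7454 z 0.2356 F [-0.1  0.1  1. ]
1.25 tx -28.5 tz 3.9
1.2 tx -7.0 tz 1.8
1.15 tx -6.9 tz 2.2
1.1 tx -6.8 tz 2.5
1.05 tx -6.7 tz 2.9
1.0 tx -6.5 tz 3.2
0.95 tx -6.4 tz 3.5
0.9 tx -6.2 tz 3.8
0.85 tx -6.0 tz 4.1
0.8 tx -5.8 tz 4.4
0.75 tx -5.5 tz 4.7
0.7 tx -5.3 tz 5.0
0.65 tx -5.0 tz 5.3
0.6 tx -4.8 tz 5.5
0.55 tx -4.5 tz 5.7
0.5 tx -4.2 tz 5.9
0.45 tx -3.9 tz 6.1
0.4 tx -3.6 tz 6.3
0.35 tx -3.3 tz 6.5
0.3 tx -2.9 tz 6.7
0.25 tx -2.6 tz 6.8
0.2 tx -2.3 tz 6.9
0.15 tx -1.9 tz 7.0
0.1 tx -1.5 tz 7.1
0.05 tx -1.2 tz 7.2
-0.0 tx -0.8 tz 7.2
```

```bash
python3 -m jog '[[-10,0,2,0,0,0],[-10,0,2,0,0,0],[-8,0,0,0,0,0],[-7,0,2,0,0,0],[-7,0,2,0,0,0],[-7,0,2,0,0,0],[-7,0,3,0,0,0],[-7,0,3,0,0,0]]'
python3 arc.py .145 'np.arange(1.0,0.55,-0.05)'
python3 - <<'E'
from h import *
s=snap('side','s2'); cv2.imwrite('pics/s2c.png',cv2.resize(s['frame'][80:380,120:440,::-1],None,fx=2,fy=2))
E
```

```text
time_s: 11.05
ee_pos: [0.68, 0.0657, 0.2206]
tcp_rot: [-0.0, 0.999, 0.053, 0.0]
force: [1.7, 0.6, 3.7]
opening: 0.007
t 11.05 x' 0.6831 z 0.2206 F [1.7 0.6 3.7]
1.0 tx -0.2 tz 1.6
0.95 tx -6.4 tz 3.5
0.9 tx -6.2 tz 3.8
0.85 tx -6.0 tz 4.1
0.8 tx -5.8 tz 4.4
0.75 tx -5.5 tz 4.7
0.7 tx -5.3 tz 5.0
0.65 tx -5.0 tz 5.3
0.6 tx -4.8 tz 5.5
```

View pics/s2c.png

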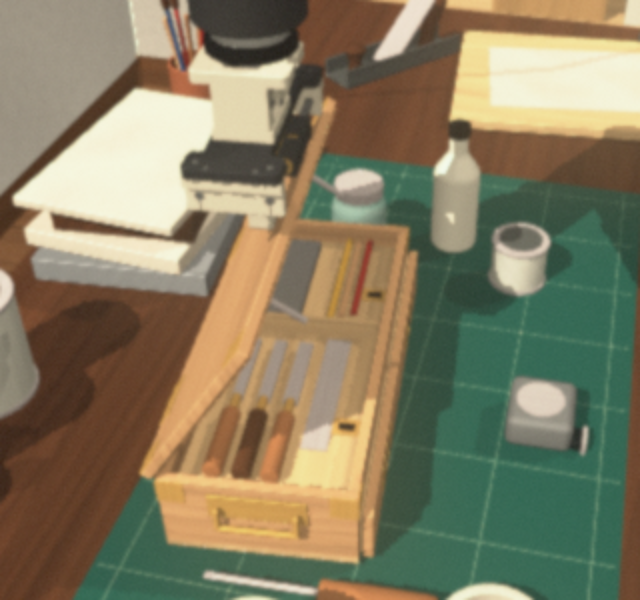

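The lid is being pushed down on its outer face, with the fingertips near the free edge (crop 265,225). Continuing along the arc.

```bash
python3 -m jog '[[-6,0,4,0,0,0],[-6,0,4,0,0,0],[-6,0,4,0,0,0],[-6,0,4,0,0,0],[-6,0,5,0,0,0],[-5,0,5,0,0,0],[-5,0,5,0,0,0],[-5,0,5.5,0,0,0]]'
python3 arc.py .145 'np.arange(0.6,-0.01,-0.05)'
```

```text
time_s: 11.9
ee_pos: [0.6354, 0.0609, 0.1835]
tcp_rot: [-0.0, 0.999, 0.053, 0.0]
force: [2.7, 0.2, 1.1]
opening: 0.007
t 11.9 x' 0.6382 z 0.1835 F [2.7 0.2 1.1]
0.6 tx -0.3 tz 0.9
0.55 tx -4.5 tz 5.7
0.5 tx -4.2 tz 5.9
0.45 tx -3.9 tz 6.1
0.4 tx -3.6 tz 6.3
0.35 tx -3.3 tz 6.5
0.3 tx -2.9 tz 6.7
0.25 tx -2.6 tz 6.8
0.2 tx -2.3 tz 6.9
0.15 tx -1.9 tz 7.0
0.1 tx -1.5 tz 7.1
0.05 tx -1.2 tz 7.2
-0.0 tx -0.8 tz 7.2
```

```bash
python3 -m jog '[[-5,0,6,0,0,0],[-4,0,6,0,0,0],[-4,0,6,0,0,0],[-4,0,6,0,0,0],[-3,0,6.5,0,0,0],[-3,0,6.5,0,0,0],[-3,0,7,0,0,0],[-2,0,7,0,0,0]]'
python3 arc.py .145 '[.15,.1,.05,0]'
```

```text
time_s: 12.7
ee_pos: [0.6074, 0.0579, 0.1324]
tcp_rot: [0.0, 0.999, 0.053, -0.0]
force: [-0.1, 0.4, 2.1]
opening: 0.011
t 12.7 x' 0.6101 z 0.1324 F [-0.1  0.4  2.1]
0.15 tx -1.2 tz 7.9
0.1 tx -1.5 tz 7.1
0.05 tx -1.2 tz 7.2
0.0 tx -0.8 tz 7.2
```

```bash
python3 -m jog '[[-1,0,6,0,0,0],[-1,0,6,0,0,0],[-1,0,5,0,0,0],[-1,0,4,0,0,0],[0,0,3,0,0,0],[0,0,2,0,0,0],[0,0,2,0,0,0],[0,0,1,0,0,0],[0,0,1,0,0,0]]'
python3 to.py .6 .06 .103
```

```text
time_s: 13.6
ee_pos: [0.604, 0.0576, 0.1033]
tcp_rot: [0.0, 0.999, 0.053, 0.0]
force: [-5.8, 0.9, 10.9]
opening: 0.006
t 13.6 pos [0.604  0.0576 0.1033] shift mm [-3.7 -2.8  0.3] F [-5.8  0.9 10.9]
axes x,y,z (cols)
 [[ 0.994  0.106  0.   ]
 [ 0.106 -0.994 -0.   ]
 [ 0.     0.    -1.   ]]
```

The fingertips stopped at z = 0.103 with 11 N, which is the shut height. I press slightly more, hold, retreat upward and check.

```bash
python3 -m jog '[[0,0,1,0,0,0],[0,0,1,0,0,0],[0,0,0,0,0,0],[0,0,0,0,0,0],[0,0,0,0,0,0]]'
python3 -m jog '[[0,0,-5,0,0,0],[0,0,-20,0,0,0],[0,0,-35,0,0,0],[-25,0,-35,0,0,0],[-35,0,-30,0,0,0],[-35,0,0,0,0,0],[-35,0,0,0,0,0],[-25,0,0,0,0,0],[0,0,0,0,0,0]]'
python3 - <<'E'
from h import *
s=snap('side','s3'); cv2.imwrite('pics/s3c.png',s['frame'][:,:,::-1])
t=snap('top','t3'); W=cloud(t)
W0=cloud(load('top0'))
yp=-W[...,0]*.1053+W[...,1]*.9944; xp=W[...,0]*.9944+W[...,1]*.1053
for nm,a,b in(('left',.01,.19),('right',-.2,-.02)):
    for lo in (.58,.62,.66,.70):
        m=(xp>lo)&(xp<lo+.02)&(yp>a)&(yp<b)&(W[...,2]>.08)&(W[...,2]<.13)
        print(nm,lo,m.sum(),'lid z',np.median(W[...,2][m]).round(4))
    m=(yp>a+.02)&(yp<b-.02)&(xp>.45)&(xp<.6)&(W[...,2]>.05)&(W[...,2]<.07)
    print(nm,'front x\' (home .559)',np.percentile(xp[m],3).round(4) if m.sum() else None,m.sum())
E
```

```text
time_s: 14.1
ee_pos: [0.604, 0.0576, 0.1032]
tcp_rot: [0.0, 0.999, 0.053, 0.001]
force: [-7.4, 0.6, 16.7]
opening: 0.008
time_s: 15.0
ee_pos: [0.4475, 0.0408, 0.2268]
tcp_rot: [-0.001, 0.999, 0.053, 0.001]
force: [1.0, 0.7, 0.2]
opening: 0.01
left 0.58 457 lid z 0.1021
left 0.62 581 lid z 0.1019
left 0.66 713 lid z 0.1021
left 0.7 703 lid z 0.1022
left front x' (home .559) 0.5608 61
right 0.58 365 lid z 0.1019
right 0.62 468 lid z 0.1017
right 0.66 703 lid z 0.102
right 0.7 706 lid z 0.1018
right front x' (home .559) 0.5601 168
```

View pics/s3c.png

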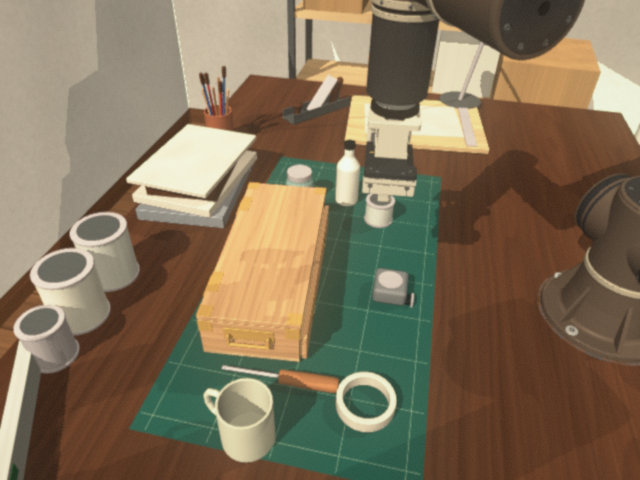

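The lid is flat (z ≈ 0.102 everywhere), the drawers are home, and every bystander is where it stood. The arm is clear, so I hand in the job.

```bash
python3 -c "
from plant import env; print(env.job_done())"
```

```text
the job is handed in; nothing more can be done
None
```

The tool chest is closed and the job is handed in, at about 15 s of the 61 s allowed. With the fingers shut, I pushed the left drawer and then the right one home from their fronts. I then reached over the lid and pushed it down along its arc by its outer face, at about 0.5 rad/s and slower at the end.

**Last checks, all in agreement:**
- **Drawers:** both stopped firmly at the same depth. The top camera puts their fronts within about 2 mm of the home position.
- **Lid:** the upper face is flat at about 102 mm everywhere I measured (103 mm nominal), and it stayed there after I backed off.
- **Bystanders and arm:** nothing else on the bench has visibly moved in the final side view; I judged this by eye and did not measure it. The arm was clear of everything, reading about 1 N.

No check failed or disagreed. The hand-in reports no verdict, so I can't confirm the official result.

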